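# Clear the glaze jar and clamp the casting mould shut

## Task

The two-part plaster mould is to be clamped shut for slip casting, but a green glaze jar stands in the way, right in front of the mould's clamping lug. Move the jar into the blue tray, keeping it upright and setting it down gently, well inside the rim. Then squeeze the orange spring clamp open by its handles, push its jaws well over the lug so that one pad bears on each side, lying level, and let it grip there; do not disturb the mug, the white tub or the amber jar.

Things in the scene. Friction and masses are not known exactly. Their poses are not given: they have to be found in the camera images.
- mould: Fixed white plaster mould on a plywood batt. Origin on the table under the mould's middle; z up. Batt 12 mm thick, x -175 to 75, y -70 to 70 mm. Block x -45 to 55, y -50 to 50, top z 125 mm, brass hinges on its +x face. From its -x face the clamping lug sticks out, an upright plate with a dark seam line: x -85 to -45, y -7 to 7 (14 mm thick), z 12 to 92 mm.
- lug (a point): Middle of the lug's free upright edge (mould frame x -85, y 0, z 52 mm). Axes as the mould's: +x points from the edge into the mould, y across the 14 mm thickness, z up.
- jar: Green closed glaze jar with a white cap and paper label, round, 58 mm diameter, 115 mm high, about 0.35 kg, standing on the mould's batt just in front of the lug. Origin: centre of its underside; z is its upward axis.
- tray: Fixed square blue plastic tray, 170 x 170 mm outside, rim 16 mm high, walls and floor 5 mm thick (inside 160 x 160 mm, floor 5 mm above the table). Origin: centre of its underside on the table; z up, x and y along its sides.
- clamp: Orange spring clamp like a big clothes peg, 150 long, 36 mm high, 0.12 kg, lying flat, pivot upright. Origin: foot of the pivot pin; +x to the jaws (tips x 78), -x to the handles (ends x -73 mm), y = 0 its plane of symmetry. Shut: pads 4 mm apart, handles 50 mm over their outer faces at x -45, 58 at the ends. Squeezed to its stop: handle faces parallel, 30 mm apart; pads 30 mm apart.
- clamp_grip (a point): Point between the handles where to squeeze them: clamp frame x -45, y 0, z 24 mm; axes as the clamp's (squeeze along y). It takes about 15 N on each handle; let go, the clamp springs shut.
- clamp_left_pad (a point): Middle of the inner face of the black pad of the clamp's +y jaw. The pad is 28 mm long and 32 mm high; its middle lies 64 mm from the pivot, 18 mm above the clamp's underside.
- clamp_right_pad (a point): The same for the -y jaw.
- clamp_left (a joint): Hinge angle of the +y arm from the shut rest position, rad: 0 shut, 0.2 squeezed fully open, about 0.08 when gripping the 14 mm lug. The other arm mirrors it.
- mug: White mug, 90 mm high, 76 mm wide, bystander. Origin: centre of its underside.
- tub: White open tub, 75 mm high, 96 mm wide, bystander. Origin: centre of its underside.
- pot: Amber jar with a black cap, 100 mm high, 60 mm diameter, bystander. Origin: centre of its underside.
Not all that is in view belongs to the job. Of the things shaped like the jar, the green one is meant.

How it is judged:
By the outcome, as a careful person would: the job done as asked, in the order asked, and still so for the second after the job is handed in, with the robot touching nothing.
It also fails if it takes over 56 s, if anything falls off the work surface, if the arm or the gripper's body presses on something with over 40 N, if the wrist force passes 120 N, or if a joint passes its speed limit or range.

## Robot

A 6-joint arm with a two-finger parallel gripper is mounted at the origin on the work surface. World frame = base frame: x ahead of the robot, y to its left, z up, the work surface at z = 0. Lengths are in mm, angles in rad, forces in N, time in s.
With the tool pointing down it reaches from about 350 to 975 mm from the base axis. Payload 4.9 kg.
Tool frame: the origin (TCP) lies at the very end of the fingers, on their centre line; the grasp point (between the pads) lies 19 mm behind it; z points along the fingers, y is the line along which they close (so a half turn about z gives the same grasp; the last joint's range is limited). The gripper opens to 85 mm and grips with 20 to 120 N. Pads are 22 mm wide; open, the fingers measure 114 mm over their backs; the gripper's body (76 mm by 85 mm) begins 54 mm behind the grasp point. The pads swing forward as they close: fully open they stand 13 mm farther back than shut.
Start: joints at [1.014, 0.053, 1.613, -0, 1.476, -0.119], TCP at [264.955, 566.039, 231.304] pointing down, gripper open.
Joint ranges: [-3.01, 3.01], [-1.01, 2.22], [0.06, 2.58], [-1.02, 4.17], [0.09, 2.62], [-3.14, 3.14]. Speed limits (rad/s): [2.57, 2.57, 3.14, 3.14, 3.14, 3.14].

## Interface

Orientations are given as a unit quaternion [w, x, y, z].
In Python, from cell import r, camera, camera_model, ticket gives the robot as it stands.
- The arm moves only by the shell command python3 -m inch 'ROWS' [FORCE]. ROWS is JSON, a list of rows, each a list of 5 numbers: the shift along the tool's x, y, z in cm, then the turn about the tool's z in degrees, then the finger opening in cm, from 0 to 8.54. In form: [[dx, dy, dz, twist, claw], ...]. A call has 1 to 12 rows; each row is the pose to reach, as a shift and turn from the pose commanded when the call began, along the tool's axes at that moment; what a row does not reach only later rows make up. A row lasts 1/8 s, in which the tool goes at most 62.5 mm and 10.7 degrees, less where a joint would pass 70% of its speed; a pose out of reach is approached as far as the arm can. A call with a gripper value outside its range is refused whole. The fingers move at their own pace and stop on an object; FORCE is the grip in N (left out, the last holds). Time passes only in rows, so rows that repeat a pose let the fingers close. It gives the time, the measured TCP pose, the force, the opening and the grip force at its end, in the units of the state.
- r.sense(): the state, without advancing time (a new reading comes with each control period).
- camera(name): name is "scene" or "side" or "wrist"; returns the picture (384x512x3 uint8, blue, green, red); there is no depth.
- camera_model(name): a dict with "vfov" (degrees; the focal length in pixels is half the picture's height over the tangent of half this angle, whatever the lens; pixels are square), "cx", "cy" (the principal point, pixels), "origin" and "orientation" of the camera in the world. Camera axes: x right, y up, looking along -z (the intrinsics and any distortion apply to the point x, -y, -z); pixel columns grow to the right and rows downward; lengths in mm; the calibration is good to about 2 mm. The wrist camera is an equidistant fisheye: a pixel r from the principal point sees the ray r / f radians off the axis. A picture is of the moment at which its call begins: read the wrist's pose just before it. camera_model takes no time and is no camera call; for the wrist camera it gives the pose at the moment of the call.
- ticket.job_done(): hands the job in; it is judged then, once.
The state is a dict: "t": time; "q": joint angles; "qvel": joint speeds; "effort": joint torques, N m; "tool_pos": TCP position; "ee_rot": TCP orientation; "contact_force": force on the tool from outside, world axes, zero at the start; "torque": the same for the moment, N m; "grip_width": finger opening in mm; "finger_force": force on a finger pad.
Only numpy, scipy, OpenCV 4.12 (cv2) and the standard library are available. Lean on these libraries where they do the work, as an engineer would, in place of code of your own. Each camera call takes 0.05 s, during which the arm holds its last target. There are 200 camera calls.

## Working session

There is one attempt and no reset: what is moved stays moved. The work goes in short steps, Python scripts to look and compute and a shell command to move; the robot and the scene stay as the last step left them, time stands still between calls to the robot, and variables do not carry over. Pictures are saved under pics/ and viewed, at most 10 in all, crops included, and the job is handed in when it is done.

```bash
mkdir -p pics; ls; python3 - <<'E'
from cell import r,camera,camera_model
import cv2,numpy as np
for n in("scene","side","wrist"):
    m=camera_model(n);print(n,m)
    cv2.imwrite(f"pics/{n}0.png",camera(n))
a=cv2.imread("pics/scene0.png");b=cv2.imread("pics/side0.png")
s=r.sense();print(s["t"],s["tool_pos"],s["ee_rot"])
E
```

```text
pics
scene {'vfov': 42.41832891188328, 'cx': 255.72571845842907, 'cy': 181.23411044135577, 'origin': array([1176.75271678, -438.184605  , 1230.42345054]), 'orientation': array([0.83667675, 0.23910319, 0.13264705, 0.47455921])}
side {'vfov': 51.755847820443954, 'cx': 258.10628097912615, 'cy': 190.7915074875575, 'origin': array([ -74.70196471, -724.4402302 ,  854.03371947]), 'orientation': array([ 0.84321864,  0.38654434, -0.16440169, -0.33546666])}
wrist {'vfov': 65.70646984690485, 'cx': 254.75329933100844, 'cy': 188.15529475402622, 'origin': array([193.13898899, 599.91299509, 373.24714822]), 'orientation': array([ 0.83327225, -0.13234784, -0.08277321,  0.53036781])}
0.15 [264.72197355 565.63607297 230.34069548] [-2.51839917e-04  2.17164124e-01  9.76134780e-01 -7.55934794e-04]
```

View pics/scene0.png

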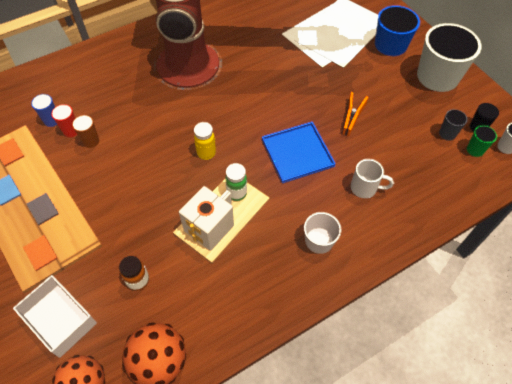

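View pics/side0.png

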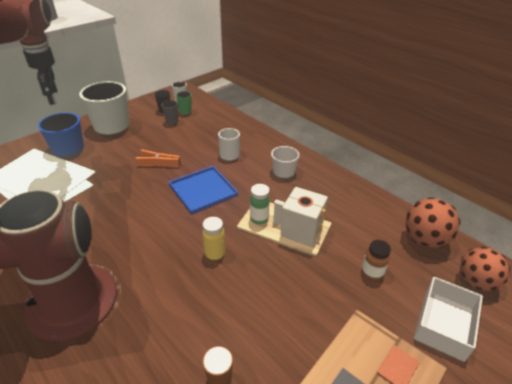

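The scene view shows the clamp at (355,112), the tray at (298,152), the green jar at (236,182), the mould at (208,218) and the bystanders at (368,178), (321,232) and (132,270). In the side view the clamp is at (158,158), the tray at (203,188), the jar at (260,205) and the mould at (300,218). I'll write helpers and take masks plus enlarged crops.

```bash
cat > h.py <<'E'
import numpy as np,cv2
from scipy.spatial.transform import Rotation as R
from cell import r,camera,camera_model
def rot(q): return R.from_quat(np.roll(q,-1)).as_matrix()
def ray(m,u,v):
    f=192/np.tan(np.radians(m["vfov"]/2)); x=(u-m["cx"]);y=(v-m["cy"])
    if m.get("fish"):
        rr=np.hypot(x,y)+1e-9;th=rr/f;d=np.array([x/rr*np.sin(th),-y/rr*np.sin(th),-np.cos(th)])
    else: d=np.array([x/f,-y/f,-1.]);d/=np.linalg.norm(d)
    return np.array(m["origin"]),rot(m["orientation"])@d
def plane(m,p,z):
    o,d=ray(m,*p);return o+d*(z-o[2])/d[2]
def tri(ms,ps):
    A=np.zeros((3,3));b=np.zeros(3);L=[]
    for m,p in zip(ms,ps):
        o,d=ray(m,*p);P=np.eye(3)-np.outer(d,d);A+=P;b+=P@o;L.append((o,d,P))
    X=np.linalg.solve(A,b);return X,[float(np.linalg.norm(P@(X-o))) for o,d,P in L]
def proj(m,X):
    f=192/np.tan(np.radians(m["vfov"]/2));c=rot(m["orientation"]).T@(np.array(X)-m["origin"])
    if m.get("fish"):
        rr=np.hypot(c[0],c[1]);th=np.arctan2(rr,-c[2]);return np.array([m["cx"]+f*th*c[0]/rr,m["cy"]-f*th*c[1]/rr])
    return np.array([m["cx"]-f*c[0]/c[2],m["cy"]+f*c[1]/c[2]])
S=camera_model("scene");D=camera_model("side")
def W(): return {**camera_model("wrist"),"fish":1}
def mask(im,lo,hi): return cv2.inRange(cv2.cvtColor(im,cv2.COLOR_BGR2HSV),lo,hi)
def blobs(k,mn=30):
    n,l,s,c=cv2.connectedComponentsWithStats(k);return [(s[i].tolist(),c[i].round(1).tolist(),l==i) for i in range(1,n) if s[i][4]>=mn]
E
python3 - <<'E'
from h import *
a=cv2.imread("pics/scene0.png");b=cv2.imread("pics/side0.png")
for nm,im,m in(("scene",a,S),("side",b,D)):
    for c,lo,hi in(("blue",(105,150,100),(125,255,255)),("orange",(5,200,150),(18,255,255)),("green",(45,80,40),(85,255,255))):
        for s,c2,k in blobs(mask(im,lo,hi)):
            q=cv2.boxPoints(cv2.minAreaRect(np.argwhere(k)[:,::-1].astype(np.float32)))
            print(nm,c,s,c2,plane(m,c2,5).round(0), q.round(1).tolist() if c!="green" else "")
cv2.imwrite("pics/c1.png",cv2.resize(a[145:265,165:280],None,fx=5,fy=5,interpolation=2))
cv2.imwrite("pics/c2.png",cv2.resize(b[170:260,230:340],None,fx=6,fy=6,interpolation=2))
E
```

```text
scene blue [379, 6, 41, 48, 320] [400.9, 28.8] [244. 739.   5.] [[373.3999938964844, 15.0], [404.8999938964844, -4.599999904632568], [429.29998779296875, 34.79999923706055], [397.79998779296875, 54.29999923706055]]
scene blue [262, 122, 73, 60, 2679] [297.7, 151.6] [505. 120.   5.] [[261.8999938964844, 136.6999969482422], [319.20001220703125, 117.5999984741211], [335.1000061035156, 165.3000030517578], [277.79998779296875, 184.39999389648438]]
scene orange [205, 1, 13, 8, 31] [210.8, 4.8] [-220.  211.    5.] [[204.3000030517578, 5.300000190734863], [216.0, 0.6000000238418579], [217.3000030517578, 3.9000000953674316], [205.60000610351562, 8.600000381469727]]
scene orange [205, 12, 18, 13, 53] [212.3, 18.1] [-153.  181.    5.] [[203.1999969482422, 22.200000762939453], [213.6999969482422, 6.5], [222.0, 12.0], [211.5, 27.700000762939453]]
scene orange [223, 14, 16, 11, 39] [228.4, 18.9] [-119.  230.    5.] [[221.10000610351562, 18.299999237060547], [237.60000610351562, 12.800000190734863], [239.8000030517578, 19.399999618530273], [223.3000030517578, 24.899999618530273]]
scene orange [406,
[... 7999 characters left out ...]
.400001525878906, 374.1000061035156], [34.400001525878906, 380.1000061035156]]
scene orange [15, 379, 18, 5, 51] [23.8, 381.4] [ 723. -788.    5.] [[15.0, 383.0], [15.0, 379.0], [32.0, 379.0], [32.0, 383.0]]
scene green [467, 125, 30, 31, 427] [479.2, 142.8] [762. 617.   5.] 
scene green [227, 175, 19, 14, 122] [237.1, 183.7] [509. -94.   5.] 
side blue [172, 170, 61, 40, 1393] [201.7, 189.1] [498. 119.   5.] [[171.60000610351562, 184.0], [220.89999389648438, 164.1999969482422], [232.60000610351562, 193.39999389648438], [183.1999969482422, 213.10000610351562]]
side green [178, 95, 13, 19, 181] [184.2, 104.6] [797. 633.   5.] 
side green [251, 197, 18, 11, 119] [259.3, 202.5] [592. -58.   5.]
```

View pics/c1.png

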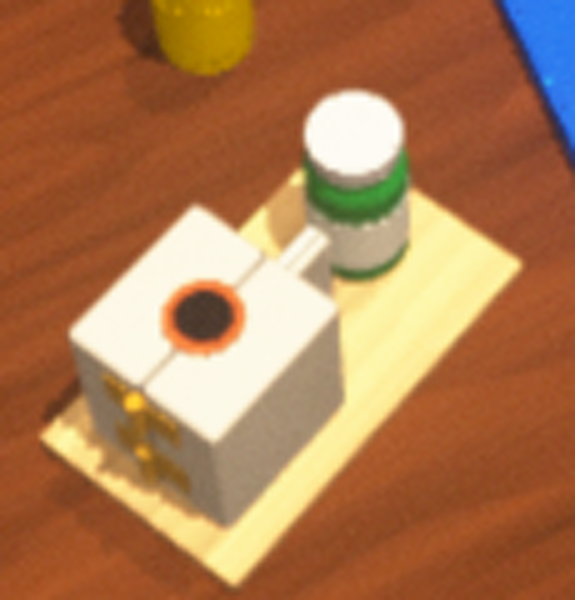

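View pics/c2.png

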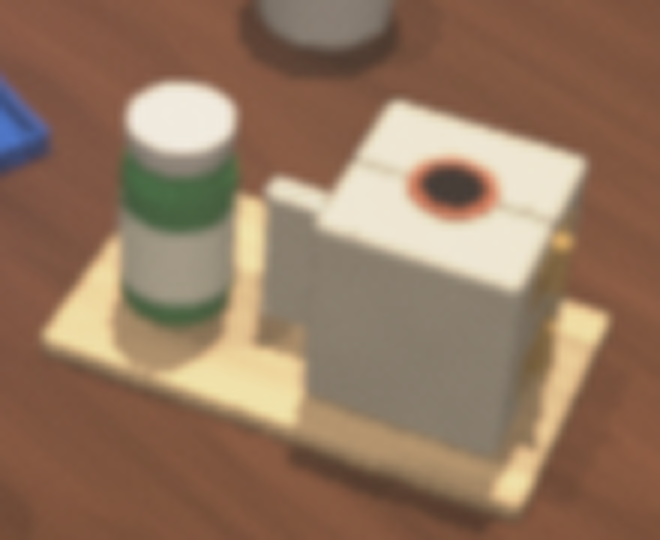

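The crops give block-top, batt and cap points in both views. In c1 the cap top is at (354,133), the block-top corners are at (197,207), (338,312), (215,440) and (72,332), and the batt corners at (520,263) and (235,585). In c2 the cap is at (182,118), the block-top corners at (400,102), (583,162), (518,288) and (320,225), and the batt corners at (45,340) and (515,510).

```bash
cat > m1.py <<'E'
from h import *
a=cv2.imread("pics/scene0.png");b=cv2.imread("pics/side0.png")
ca=lambda u,v:(165+(u+.5)/5-.5,145+(v+.5)/5-.5)
cb=lambda u,v:(230+(u+.5)/6-.5,170+(v+.5)/6-.5)
P={}
for n,p,q in(("cap",(354,133),(182,118)),("nx-ny?",(338,312),(320,225)) ,("A",(197,207),(320,225)),("B",(338,312),(400,102)),("C",(215,440),(583,162)),("Dd",(72,332),(518,288)),("b1",(235,585),(607,320)),("b3",(42,437),(515,510))):
    if "?" in n: continue
    X,e=tri([S,D],[ca(*p),cb(*q)]);P[n]=X;print(n,X.round(1),np.round(e,1))
q=np.mean([P[k] for k in("A","B","C","Dd")],0)
ex=(P["C"]+P["Dd"]-P["A"]-P["B"])[:2];ey=(P["B"]+P["C"]-P["A"]-P["Dd"])[:2]
print("block c",q,np.hypot(*ex)/2,np.hypot(*ey)/2,np.degrees(np.arctan2(ex[1],ex[0])),np.degrees(np.arctan2(ey[1],ey[0]))-90)
# tray by 2 view centre of quadrilateral
for m,im in((S,a),(D,b)):
    k=max(blobs(mask(im[100:220],(105,120,60),(125,255,255))),key=lambda t:t[0][4])[2].astype(np.uint8)
    c=max(cv2.findContours(k,0,2)[0],key=cv2.contourArea);h=cv2.convexHull(c)
    q=cv2.approxPolyDP(h,5,True)[:,0]+[0,100]
    print("tray",[plane(m,p,16)[:2].round().tolist() for p in q], plane(m,q.mean(0),16)[:2])
for nm,im,m,(x0,y0,x1,y1) in(("s",a,S,(335,85,375,140)),("d",b,D,(130,145,185,172))):
    k=mask(im[y0:y1,x0:x1],(0,150,90),(22,255,255));
    cv2.imwrite(f"pics/cl{nm}.png",np.hstack([cv2.resize(t,(380,400) if nm=="s" else (395,280),interpolation=2) for t in(im[y0:y1,x0:x1],cv2.cvtColor(k,8))]))
E
python3 m1.py
```

```text
cap [ 538.7 -112.3  124.7] [0.3 0.3]
A [ 535.1 -205.5  121.3] [1.1 1.1]
B [ 627.3 -172.4  121.6] [0.4 0.4]
C [ 658.5 -260.2  120.8] [0.4 0.4]
Dd [ 568.8 -294.6  122.4] [0.8 0.8]
b1 [ 685.5 -272.7    6.9] [0.6 0.6]
b3 [ 555.  -321.8    6.7] [0.1 0.1]
block c [ 597.41934005 -233.17091489  121.5119318 ] 94.15596275061607 97.00332127755928 -69.83700026107668 -69.64589171152312
tray [[439.0, 216.0], [606.0, 181.0], [578.0, 20.0], [409.0, 52.0]] [510.32902238 115.58249154]
tray [[563.0, 21.0], [402.0, 48.0], [435.0, 209.0], [591.0, 180.0]] [494.98151075 111.5793616 ]
```

```bash
python3 - <<'E'
from h import *
a=cv2.imread("pics/cls.png");b=cv2.imread("pics/cld.png")
o=np.zeros((600,790,3),np.uint8);a=cv2.resize(a,(608,320));b=cv2.resize(b,(790,280));o[:320,:608]=a;o[320:]=b
cv2.imwrite("pics/cl.png",o)
s=r.sense();T=rot(s["ee_rot"]);print(T.round(3))
print(tri([S,D],[(353,110.5),(158,158)]))
for y in((352.5,93),(367,97),(346,133)):print(plane(S,y,18))
E
```

```text
[[-0.906  0.424 -0.001]
 [ 0.424  0.906 -0.001]
 [ 0.    -0.002 -1.   ]]
(array([475.28874544, 344.31428412,  25.79431142]), [2.914267109617577, 2.9142671096174264])
[408.90451075 395.38219377  18.        ]
[446.53660673 425.36434289  18.        ]
[529.32454988 280.35637881  18.        ]
```

View pics/cl.png

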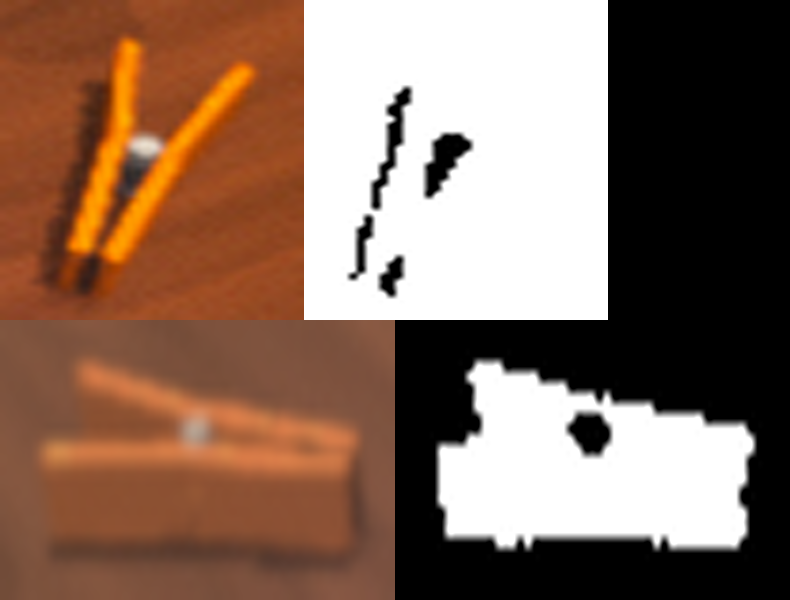

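The clamp's handles point up-left in the scene view at (352,93) and (367,97). Its pin top is at (353.7,109.8) and the jaw ends at (348.3,128.3); in the side view the pin is at (156.7,155.3) and the jaws at (178.7,157).

```bash
cat >> h.py <<'E'
def go(x,y,z,yaw=None):
    "deltas (cm,deg) from measured pose; yaw = world direction (deg) of tool y, mod 180"
    s=r.sense();T=rot(s["ee_rot"]);d=T.T@(np.array([x,y,z])-s["tool_pos"])/10
    y0=np.degrees(np.arctan2(T[1,1],T[0,1]));tw=0 if yaw is None else -((yaw-y0+90)%180-90)
    print("d",d.round(2),"twist",round(tw,1),"y0",round(y0,2),"dist",np.linalg.norm(d).round(1))
E
python3 - <<'E'
from h import *
pin,e=tri([S,D],[(353.7,109.8),(156.7,155.3)]);jaw,e2=tri([S,D],[(348.3,128.3),(178.7,157.1)])
h,e3=tri([S,D],[(359.8,94.8),(139.3,153.6)])
print(pin,jaw,h,e,e2,e3);d=jaw-h;print(np.linalg.norm(d),np.degrees(np.arctan2(d[1],d[0])))
go(539,-112,240,20.2)
E
```

```text
[475.89007285 346.94672939  33.01912101] [527.0141872  287.29223156  33.07462888] [436.6033359  400.20718543  32.3823377 ] [0.4933388946226009, 0.4933388946225125] [0.8123318201854803, 0.8123318201855255] [0.704843119107556, 0.704843119107428]
144.6526463911585 -51.315791659297055
d [-53.57 -49.75  -0.9 ] twist 44.7 y0 64.91 dist 73.1
```

```bash
python3 -m inch '[[-4.5,-4.1,-0.1,4,8.5],[-9,-8.3,-0.1,8,8.5],[-13.4,-12.4,-0.2,12,8.5],[-17.9,-16.6,-0.3,16,8.5],[-22.3,-20.7,-0.4,20,8.5],[-26.8,-24.9,-0.4,24,8.5],[-31.3,-29,-0.5,28,8.5],[-35.7,-33.2,-0.6,32,8.5],[-40.2,-37.3,-0.7,36,8.5],[-44.7,-41.5,-0.7,40,8.5],[-49.2,-45.6,-0.8,43,8.5],[-53.6,-49.8,-0.9,44.7,8.5]]' 40; python3 -m inch '[[0,0,0,0,8.5],[0,0,0,0,8.5],[0,0,0,0,8.5]]'
python3 - <<'E'
from h import *
m=W();im=camera("wrist");cv2.imwrite("pics/w1.png",cv2.resize(im,(768,576)))
import pickle;pickle.dump(m,open("w1.pkl","wb"))
print(proj(m,[538.7,-112.3,127])*1.5,proj(m,[566.4,-148.7,92])*1.5,proj(m,[581.8,-190,125])*1.5,r.sense()["t"])
E
```

```text
t: 1.65
tool_pos: [539.6, -114.2, 240.1]
ee_rot: [-0.0, 0.573, 0.82, 0.0]
contact_force: [0.9, -0.3, 0.6]
grip_width: 85.2
finger_force: 0.0
t: 2.02
tool_pos: [538.9, -111.0, 240.2]
ee_rot: [-0.0, 0.571, 0.821, 0.0]
contact_force: [0.3, 0.1, -0.8]
grip_width: 84.9
finger_force: 0.0
[380.84386702 278.41604801] [399.87532162 322.41162669] [400.63595937 400.1271681 ] 2.075
```

View pics/w1.png

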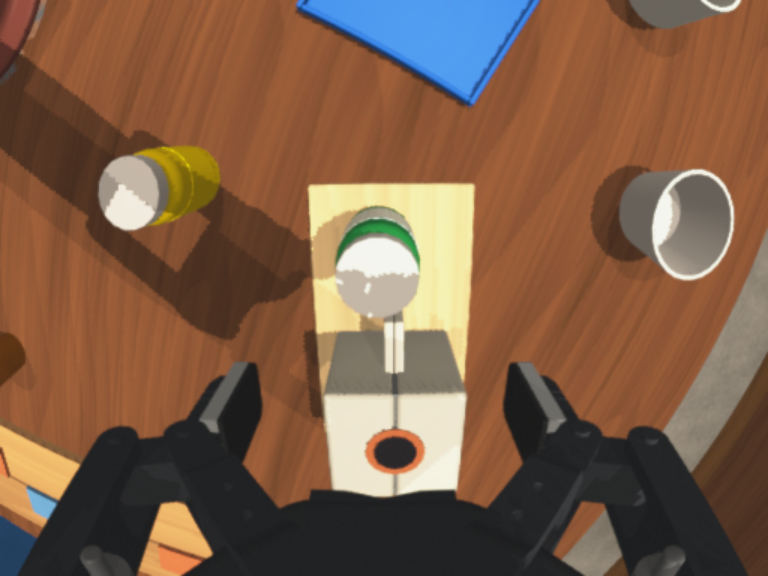

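The wrist view shows the jar cap at (378,277), the block-top front corners at (327,393) and (465,393), the batt's far corners at (308,185) and (474,185), and the lug seam at x≈394. I'll cross-check these with the other views.

```bash
python3 - <<'E'
from h import *
import pickle;m=pickle.load(open("w1.pkl","rb"))
f=lambda u,v:((u+.5)/1.5-.5,(v+.5)/1.5-.5)
ca=lambda u,v:(165+(u+.5)/5-.5,145+(v+.5)/5-.5)
cb=lambda u,v:(230+(u+.5)/6-.5,170+(v+.5)/6-.5)
print("cap",plane(m,f(378,277),127),tri([S,D,m],[ca(354,133),cb(182,118),f(378,277)]))
A=plane(m,f(327,393),125);B=plane(m,f(465,393),125);print("block",A,B,np.linalg.norm(B-A),(A+B)/2,np.degrees(np.arctan2(*(B-A)[1::-1])))
a=plane(m,f(308,185),12);b=plane(m,f(474,185),12);print("batt",a,b,np.linalg.norm(b-a),(a+b)/2,np.degrees(np.arctan2(*(b-a)[1::-1])))
print("lug base",plane(m,f(394,372),92),"lug tip",plane(m,f(394,320),92))
print(tri([S,D,m],[ca(197,207),cb(320,225),f(327,393)]),tri([S,D,m],[ca(338,312),cb(400,102),f(465,393)]))
print("batt corner",tri([D,m],[cb(45,340),f(308,185)]),tri([S,m],[ca(520,263),f(474,185)]))
go(539,-112,67,20.2)
E
```

```text
cap [ 536.59003713 -111.9610559   127.        ] (array([ 537.90430759, -112.46487204,  124.6789472 ]), [0.7554748153282621, 0.6760264542534944, 1.102080881881679])
block [ 532.60979772 -202.2547778   125.        ] [ 621.30668168 -169.94428048  125.        ] 94.3986517916891 [ 576.9582397  -186.09952914  125.        ] 20.015668519684883
batt [464.94142036 -90.53856616  12.        ] [595.42145695 -41.76945132  12.        ] 139.296326264028 [530.18143865 -66.15400874  12.        ] 20.494077623621834
lug base [ 576.66802076 -187.74097699   92.        ] lug tip [ 561.58830348 -148.28689186   92.        ]
(array([ 534.25080844, -205.3527682 ,  120.81261154]), [0.9433985031218044, 1.6457994090158754, 1.3270393118517247]) (array([ 625.72847542, -172.44881768,  120.60214768]), [1.035433290840608, 1.8547460952551384, 2.3611800804282335])
batt corner (array([465.60097964, -91.80084833,   9.25730506]), [1.3227166193353939, 1.3227166193354551]) (array([596.40533919, -41.13411055,   9.16838141]), [0.7576135460487556, 0.7576135460487876])
d [-0.1  -0.04 17.33] twist 0.1 y0 20.32 dist 17.3
```

```bash
python3 -m inch '[[-0.05,0.1,4,0,8.5],[-0.05,0.1,8,0,8.5],[-0.05,0.1,12,0,8.5],[-0.05,0.1,15,0,8.5],[-0.05,0.1,17.3,0,8.5],[-0.05,0.1,17.3,0,8.5],[-0.05,0.1,17.3,0,5],[-0.05,0.1,17.3,0,5],[-0.05,0.1,17.3,0,5],[-0.05,0.1,17.3,0,5],[-0.05,0.1,17.3,0,5],[-0.05,0.1,17.3,0,5]]' 40;python3 -m inch '[[0,0,0,0,5],[0,0,0,0,5],[0,0,-0.5,0,5],[0,0,-1.5,0,5]]'
```

```text
t: 3.58
tool_pos: [541.3, -112.9, 69.5]
ee_rot: [0.001, 0.572, 0.82, 0.0]
contact_force: [-2.7, 0.1, 5.2]
grip_width: 56.9
finger_force: 41.3
t: 4.08
tool_pos: [539.5, -111.9, 81.6]
ee_rot: [-0.001, 0.572, 0.82, -0.0]
contact_force: [0.7, -0.3, -4.9]
grip_width: 56.7
finger_force: 42.4
```

```bash
python3 - <<'E'
from h import *
import pickle;m=pickle.load(open("w1.pkl","rb"))
f=lambda u,v:((u+.5)/1.5-.5,(v+.5)/1.5-.5)
p=plane(m,f(471,103),16);q=plane(m,f(299,10),16);print(p,q,np.linalg.norm(p-q)) 
u=(p-q)/np.linalg.norm(p-q);n=np.array([-u[1],u[0],0]);print("tray c",(p+q)/2+85*n, p-85*u+85*n)
go(502,115,120)
print(r.sense()["contact_force"])
E
```

```text
[566.97510003  21.11760847  16.        ] [407.30849989  47.94484787  16.        ] 161.90467557565802
tray c [501.22610815 118.35623794  16.        ] [497.23439845 119.02692643  16.        ]
d [22.59  4.31 -3.81] twist 0 y0 20.21 dist 23.3
[ 0.67036184 -0.30381372 -4.89851432]
```

```bash
python3 -m inch '[[0,0,-1.5,0,5],[0,0,-3.5,0,5],[0.5,0.1,-4.5,0,5],[2,0.4,-5,0,5],[4.5,0.9,-5,0,5],[8,1.5,-5,0,5],[11.5,2.2,-5,0,5],[15,2.9,-5,0,5],[18.2,3.5,-5,0,5],[20.7,4,-5,0,5],[22.2,4.2,-5,0,5],[22.8,4.3,-5,0,5]]';python3 -m inch '[[0,0,0.8,0,5],[0,0,2.2,0,5],[0,0,3.8,0,5],[0,0,5,0,5],[0,0,5.6,0,5],[0,0,6,0,5],[0,0,6.2,0,5],[0,0,6.2,0,5]]';python3 -c "
from h import *
go(501.5,117,60)"
```

```text
t: 5.58
tool_pos: [501.3, 117.3, 132.0]
ee_rot: [-0.0, 0.572, 0.821, -0.0]
contact_force: [1.1, 0.1, -3.8]
grip_width: 57.4
finger_force: 42.4
t: 6.58
tool_pos: [502.2, 116.5, 70.6]
ee_rot: [0.0, 0.572, 0.82, 0.0]
contact_force: [-1.0, 0.1, -4.4]
grip_width: 57.1
finger_force: 42.4
d [ 0.07 -0.05  1.06] twist 0 y0 20.22 dist 1.1
```

```bash
python3 -m inch '[[0,0,0.15,0,5],[0,0,0.3,0,5],[0,0,0.45,0,5],[0,0,0.6,0,5],[0,0,0.6,0,5],[0,0,0.6,0,5]]';python3 -m inch '[[0,0,0.1,0,5],[0,0,0.2,0,5],[0,0,0.25,0,5],[0,0,0.25,0,5]]'
```

```text
t: 7.32
tool_pos: [502.0, 116.5, 64.3]
ee_rot: [-0.0, 0.572, 0.82, 0.0]
contact_force: [0.4, 0.4, -4.2]
grip_width: 56.7
finger_force: 42.4
t: 7.82
tool_pos: [502.2, 116.4, 62.6]
ee_rot: [0.0, 0.572, 0.82, -0.0]
contact_force: [-3.6, -0.7, 4.6]
grip_width: 57.1
finger_force: 43.3
```

```bash
python3 -m inch '[[0,0,0,0,6],[0,0,0,0,6.3],[0,0,0,0,6.8],[0,0,0,0,7.5],[0,0,0,0,8.5],[0,0,0,0,8.5],[0,0,-2,0,8.5],[0,0,-6,0,8.5],[0,0,-11,0,8.5],[0,0,-15,0,8.5],[0,0,-17,0,8.5],[0,0,-17,0,8.5]]';python3 - <<'E'
from h import *
go(545,-90,235,20.2);go(476,347,200,38.7)
E
```

```text
t: 9.32
tool_pos: [502.7, 116.5, 233.0]
ee_rot: [0.001, 0.572, 0.82, 0.001]
contact_force: [0.7, -1.1, -0.2]
grip_width: 85.3
finger_force: 0.0
d [-20.84  -3.16  -0.19] twist 0.0 y0 20.22 dist 21.1
d [22.55  5.45  3.3 ] twist -18.5 y0 20.22 dist 23.4
```

```bash
python3 -m inch '[[-2,-0.5,0,0,8.5],[-6,-1.5,0,0,8.5],[-10,-3,0,0,8.5],[-14,-5,0,0,8.5],[-18,-7,0,0,8.5],[-20.8,-8.2,0,0,8.5],[-20.8,-8.2,0,0,8.5],[-20.8,-8.2,0,0,8.5]]'; cat >look.py <<'E'
from h import *
import pickle,sys
n=sys.argv[1];m=W();im=camera("wrist");cv2.imwrite(f"pics/{n}.png",im);pickle.dump(m,open(n+".pkl","wb"))
E
python3 look.py w2; python3 -m inch '[[0,3,0,0,8.5],[0,7,0,0,8.5],[0,10,0,0,8.5],[0,10,0,0,8.5],[0,10,0,0,8.5]]';python3 look.py w3
python3 - <<'E'
from h import *
import pickle
o=[]
for n in("w2","w3"):
    m=pickle.load(open(n+".pkl","rb"));c=proj(m,[566,-160,92]);im=cv2.imread(f"pics/{n}.png")
    x,y=(c-[35,45]).round().astype(int);print(n,x,y,c);o.append(cv2.resize(im[y:y+100,x:x+66],(396,600),interpolation=2))
cv2.imwrite("pics/lug.png",np.hstack(o))
E
```

```text
t: 10.32
tool_pos: [496.2, -106.3, 229.9]
ee_rot: [-0.002, 0.572, 0.82, -0.0]
contact_force: [0.3, -0.5, 0.4]
grip_width: 85.2
finger_force: 0.0
t: 11.0
tool_pos: [590.2, -71.7, 231.3]
ee_rot: [-0.001, 0.571, 0.821, -0.0]
contact_force: [-1.4, -0.2, 0.5]
grip_width: 84.8
finger_force: 0.0
w2 263 199 [298.44418106 244.00201372]
w3 171 198 [205.66142335 242.83789878]
```

View pics/lug.png

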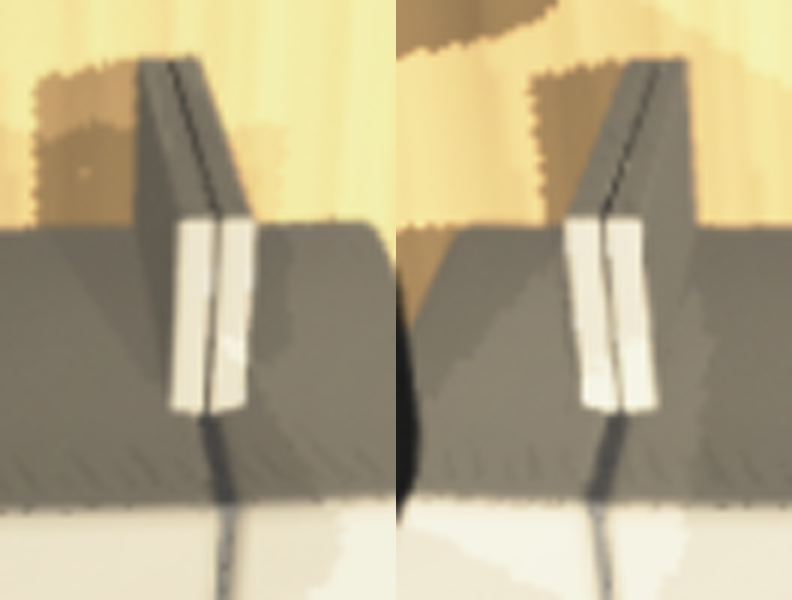

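The lug is clear in both views. The seam runs from tip top (218,218 | 208,215) to base (206,410 | 226,408), with the foot of the free edge at (172,62 | 260,63).

```bash
python3 - <<'E'
from h import *
import pickle
a,b=[pickle.load(open(n+".pkl","rb")) for n in("w2","w3")]
f=lambda x,y,u,v:(x+(u+.5)/6-.5,y+(v+.5)/6-.5)
for n,p,q in(("top",(218,218),(208,215)),("base",(206,410),(226,408)),("foot",(172,62),(260,63)),("blk",(228,503),(201,503))):
    X,e=tri([a,b],[f(263,199,*p),f(171,198,*q)]);print(n,X.round(1),np.round(e,1))
go(476,347,200,38.7)
E
```

```text
top [ 562.4 -150.1   90.6] [0.2 0.2]
base [ 577.1 -188.6   90.2] [0.1 0.1]
foot [ 562.2 -149.9   16.9] [0. 0.]
blk [ 576.9 -188.   121.8] [0.2 0.2]
d [43.26  3.8   3.16] twist -18.4 y0 20.25 dist 43.5
```

```bash
python3 -c "
from h import *
go(465,362,200,38.7)"; python3 -m inch '[[3,0.2,0,0,8.5],[8,0.6,0,-2,8.5],[14,1,0,-5,8.5],[20,1.6,0.5,-8,8.5],[26,2.2,1,-11,8.5],[32,2.7,1.5,-14,8.5],[37.5,3,2.3,-17,8.5],[42,3.2,2.8,-18.4,8.5],[45,3.3,3.1,-18.4,8.5],[45,3.3,3.1,-18.4,8.5],[45,3.3,3.1,-18.4,8.5]]';python3 look.py w4; python3 -m inch '[[0,-2,0,0,8.5],[0,-5,0,0,8.5],[0,-7,0,0,8.5],[0,-7,0,0,8.5],[0,-7,0,0,8.5]]';python3 look.py w5
python3 - <<'E'
from h import *
import pickle
o=[]
for n in("w4","w5"):
    m=pickle.load(open(n+".pkl","rb"));c=proj(m,[480,345,36]);im=cv2.imread(f"pics/{n}.png")
    x,y=(c-[49,75]).round().astype(int);x=max(x,0);y=max(y,0);print(n,x,y,c);o.append(cv2.resize(im[y:y+150,x:x+98],(392,600),interpolation=2))
cv2.imwrite("pics/clw.png",np.hstack(o))
E
```

```text
d [45.05  3.29  3.16] twist -18.4 y0 20.25 dist 45.3
t: 12.42
tool_pos: [466.2, 360.3, 201.0]
ee_rot: [0.0, 0.434, 0.901, -0.0]
contact_force: [1.3, 0.7, 0.5]
grip_width: 85.1
finger_force: 0.0
t: 13.1
tool_pos: [412.3, 317.2, 201.2]
ee_rot: [0.0, 0.434, 0.901, 0.0]
contact_force: [-0.7, -1.2, 0.6]
grip_width: 85.2
finger_force: 0.0
w4 207 113 [255.66883294 188.16927716]
w5 269 113 [317.89951304 188.04413446]
```

View pics/clw.png

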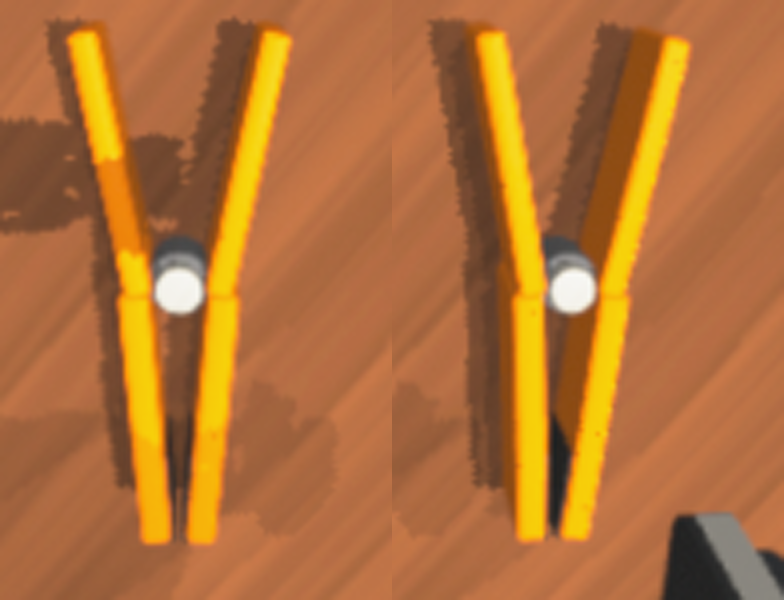

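The clamp is clear in both views. The handle ends are at (85,35), (275,35) | (98,35), (285,42), the pin at (179,290) | (180,290) and the jaw tips at (155,542), (202,542) | (139,540), (183,540).

```bash
python3 - <<'E'
from h import *
import pickle
a,b=[pickle.load(open(n+".pkl","rb")) for n in("w4","w5")]
f=lambda x,y,u,v:(x+(u+.5)/4-.5,y+(v+.5)/4-.5)
X={}
for n,p,q in(("hl",(85,35),(98,35)),("hr",(275,35),(285,42)),("pin",(179,290),(180,290)),("jl",(155,542),(139,540)),("jr",(202,542),(183,540))):
    X[n],e=tri([a,b],[f(207,113,*p),f(269,113,*q)]);print(n,X[n].round(1),np.round(e,1))
h=(X["hl"]+X["hr"])/2;j=(X["jl"]+X["jr"])/2;d=(j-h);L=np.linalg.norm(d);d/=L
print(h,j,L,np.linalg.norm(X["hl"]-X["hr"]),np.degrees(np.arctan2(d[1],d[0])))
g=h+d*28;g2=X["pin"]-45*d;print("grip",g,g2)
go(*g2[:2],5,np.degrees(np.arctan2(d[1],d[0]))+90)
E
```

```text
hl [412.  383.2  30.5] [0.1 0.1]
hr [450.6 414.3  36.8] [0.1 0.1]
pin [474.6 344.3  34.2] [0. 0.]
jl [516.8 279.5  37. ] [0.1 0.1]
jr [528.5 287.2  35.1] [0.3 0.3]
[431.2997691  398.74711246  33.6408325 ] [522.65758549 283.35799212  36.05173561] 147.19616897782518 49.95560908148151 -51.630043446209655
grip [448.6780669  376.79752374  34.09944014] [446.62099628 379.58650241  33.45311473]
d [ 2.73  6.55 19.62] twist 0.2 y0 38.56 dist 20.9
```

```bash
python3 -m inch '[[0.8,2,0,0,8.5],[2.2,5,1,0.2,8.5],[2.7,6.55,4,0.2,8.5],[2.7,6.55,8,0.2,8.5],[2.7,6.55,12,0.2,8.5],[2.7,6.55,15.5,0.2,8.5],[2.7,6.55,18,0.2,8.5],[2.7,6.55,19.3,0.2,8.5],[2.7,6.55,19.5,0.2,8.5],[2.7,6.55,19.5,0.2,8.5]]'; python3 -c "
from h import *
go(447,379.3,6)"
```

```text
t: 14.4
tool_pos: [446.7, 380.0, 6.9]
ee_rot: [0.0, 0.435, 0.9, 0.001]
contact_force: [0.5, -0.1, 0.2]
grip_width: 85.1
finger_force: 0.0
d [-0.07 -0.02  0.09] twist 0 y0 38.41 dist 0.1
```

```bash
python3 -m inch '[[0,0,0.1,0,6],[0,0,0.1,0,5],[0,0,0.1,0,4.2],[0,0,0.1,0,3.6],[0,0,0.1,0,3],[0,0,0.1,0,2.5],[0,0,0.1,0,2.5],[0,0,0.1,0,2.5],[0,0,0.1,0,2.5]]' 50; python3 -m inch '[[0,0,-0.5,0,2.5],[0,0,-1.5,0,2.5],[0,0,-3.5,0,2.5],[0,0,-6,0,2.5],[0,0,-8,0,2.5],[0,0,-9,0,2.5],[0,0,-9,0,2.5]]'
python3 - <<'E'
from h import *
cv2.imwrite("pics/s6.png",camera("scene"));cv2.imwrite("pics/d6.png",camera("side"))
s=r.sense()["tool_pos"];o=[]
for n,m in(("s6",S),("d6",D)):
    x,y=(proj(m,s)-[32,48]).round().astype(int);y=max(y,0);print(n,x,y);o.append(cv2.resize(cv2.imread(f"pics/{n}.png")[y:y+96,x:x+64],(400,600),interpolation=2))
cv2.imwrite("pics/hold.png",np.hstack(o))
E
```

```text
t: 15.52
tool_pos: [447.7, 381.5, 8.7]
ee_rot: [0.001, 0.435, 0.9, 0.003]
contact_force: [-3.5, 1.8, 11.6]
grip_width: 27.8
finger_force: 50.3
t: 16.4
tool_pos: [446.3, 379.8, 95.8]
ee_rot: [0.0, 0.435, 0.9, 0.001]
contact_force: [-0.9, 0.2, -1.9]
grip_width: 27.7
finger_force: 49.4
s6 328 38
d6 109 92
```

View pics/hold.png

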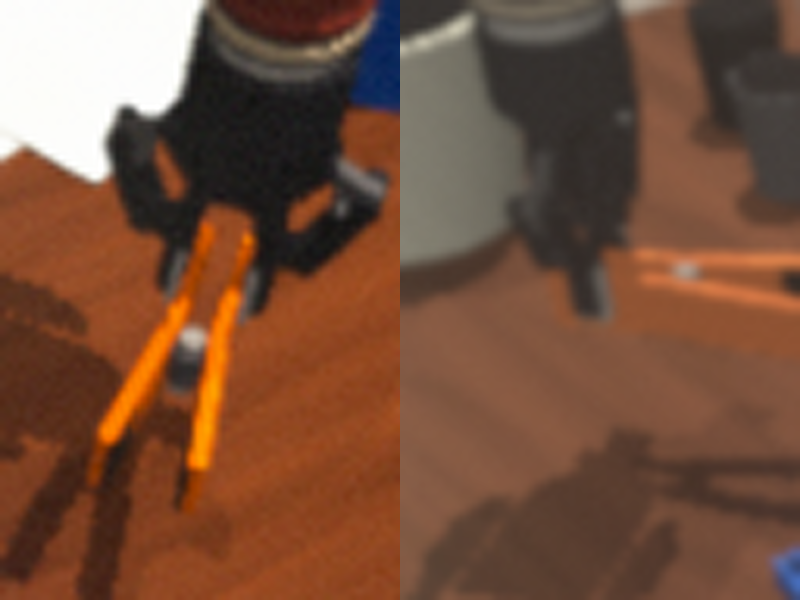

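The clamp is held open. In the scene crop the pin is at (193,338) and the jaw tips at (108,440) and (200,467); in the side crop the pin is at (287,270). Next I check numerically that it is level.

```bash
python3 - <<'E'
from h import *
f=lambda x,y,u,v:(x+(u+.5)/6.25-.5,y+(v+.5)/6.25-.5)
s=r.sense();zt=s["tool_pos"][2]-8+35
pin,e=tri([S,D],[f(328,38,193,338),f(109,92,287,270)]);print("pin",pin,e,"exp z",zt)
T=[plane(S,f(328,38,*p),zt) for p in((108,440),(200,467))]
P=plane(S,f(328,38,193,338),zt);j=(T[0]+T[1])/2;d=j-P
print(P,j,np.linalg.norm(d),np.degrees(np.arctan2(d[1],d[0])),np.linalg.norm(T[0]-T[1]))
for dz in(-5,5):
    T=[plane(S,f(328,38,*p),zt+dz) for p in((108,440),(200,467))];print(dz,np.linalg.norm((T[0]+T[1])/2-P-[0,0,dz]))
g=rot(s["ee_rot"]);print("pin in tool",g.T@(P-s["tool_pos"]),g.T@(pin-s["tool_pos"]))
# lower edges of tips in side: gradient columns
im=cv2.imread("pics/d6.png");cv2.imwrite("pics/d6c.png",cv2.resize(im[125:165,140:200],None,fx=10,fy=10,interpolation=2))
m=W();print(proj(m,s["tool_pos"]+g@[-119,0,-27.]),proj(m,s["tool_pos"]+g@[-119,0,-17.]))
w=camera("wrist");cv2.imwrite("pics/w6.png",w)
k=mask(w,(8,190,150),(28,255,255))
for b in blobs(k,60):print(b[:2])
E
```

```text
pin [478.70969447 343.13077418 119.90968544] [0.5647748862210088, 0.5647748862209961] exp z 120.98140473227669
[478.94538989 343.01090072 120.98140473] [526.48907075 284.26893176 120.98140473] 75.57129420393308 -51.01451081579593 44.046464624746854
-5 71.19710889628949
5 79.94617929408881
pin in tool [-49.21261608   3.88850949 -27.01408034] [-48.97242488   3.77987708 -25.94216084]
[254.21387531 404.5577755 ] [254.24185639 393.64155013]
([222, 199, 22, 130, 2241], [233.6, 262.5])
([266, 200, 23, 129, 2286], [275.8, 262.5])
([12, 362, 41, 22, 594], [32.8, 374.9])
```

```bash
python3 - <<'E'
from h import *
import pickle
m=pickle.load(open("w1.pkl","rb"));print("yellow",plane(m,(132/1.5,191/1.5),100))
go(512.7,-17.1,190,20.4)
E
```

```text
yellow [ 353.84040458 -120.40993457  100.        ]
d [-35.23 -19.34  -9.6 ] twist 18.0 y0 38.41 dist 41.3
```

```bash
python3 -m inch '[[0,0,-3,0,2.5],[0,0,-7,0,2.5],[-1,-0.6,-9.6,0,2.5],[-3.5,-1.9,-9.6,2,2.5],[-7.5,-4.1,-9.6,4,2.5],[-12,-6.6,-9.6,7,2.5],[-17,-9.3,-9.6,10,2.5],[-22,-12.1,-9.6,13,2.5],[-27,-14.8,-9.6,15.5,2.5],[-31,-17,-9.6,17,2.5],[-34,-18.7,-9.6,18,2.5],[-35.2,-19.3,-9.6,18,2.5]]'; python3 -m inch '[[0,0,0,0,2.5],[0,0,0,0,2.5],[0,0,0,0,2.5]]'; python3 -c "
from h import *
go(512.7,-17.1,43,20.4);go(530.1,-64,43,20.4)"
```

```text
t: 18.05
tool_pos: [512.9, -17.8, 189.7]
ee_rot: [-0.001, 0.572, 0.821, -0.0]
contact_force: [-0.4, 1.4, -0.9]
grip_width: 26.9
finger_force: 49.6
t: 18.42
tool_pos: [513.2, -15.2, 190.7]
ee_rot: [-0.0, 0.57, 0.822, 0.0]
contact_force: [-0.1, -0.2, -1.0]
grip_width: 27.1
finger_force: 49.5
d [-0.17 -0.11 14.77] twist 0.1 y0 20.51 dist 14.8
d [-5.17 -0.13 14.77] twist 0.1 y0 20.51 dist 15.6
```

Descend in front of the lug and, before pushing on, check the alignment numerically from the scene camera.

```bash
python3 -m inch '[[-0.1,-0.1,3,0,2.5],[-0.1,-0.1,7,0,2.5],[-0.1,-0.1,10.5,0,2.5],[-0.1,-0.1,13,0,2.5],[-0.1,-0.1,14.3,0,2.5],[-0.1,-0.1,14.7,0,2.5],[-0.1,-0.1,14.7,0,2.5],[-0.1,-0.1,14.7,0,2.5]]'
python3 - <<'E'
from h import *
a=camera("scene");b=camera("side");cv2.imwrite("pics/s7.png",a);cv2.imwrite("pics/d7.png",b)
o=[]
for im,m in((a,S),(b,D)):
    x,y=(proj(m,[545,-100,60])-[40,60]).round().astype(int);print(x,y);o.append(cv2.resize(im[y:y+120,x:x+80],(400,600),interpolation=2))
cv2.imwrite("pics/pre.png",np.hstack(o))
go(530.1,-64,43,20.4)
E
```

```text
t: 19.42
tool_pos: [513.8, -17.6, 45.1]
ee_rot: [0.001, 0.571, 0.821, 0.0]
contact_force: [0.8, 0.7, -1.4]
grip_width: 27.1
finger_force: 49.5
201 124
218 143
d [-4.92 -0.06  0.19] twist 0.0 y0 20.41 dist 4.9
```

View pics/pre.png

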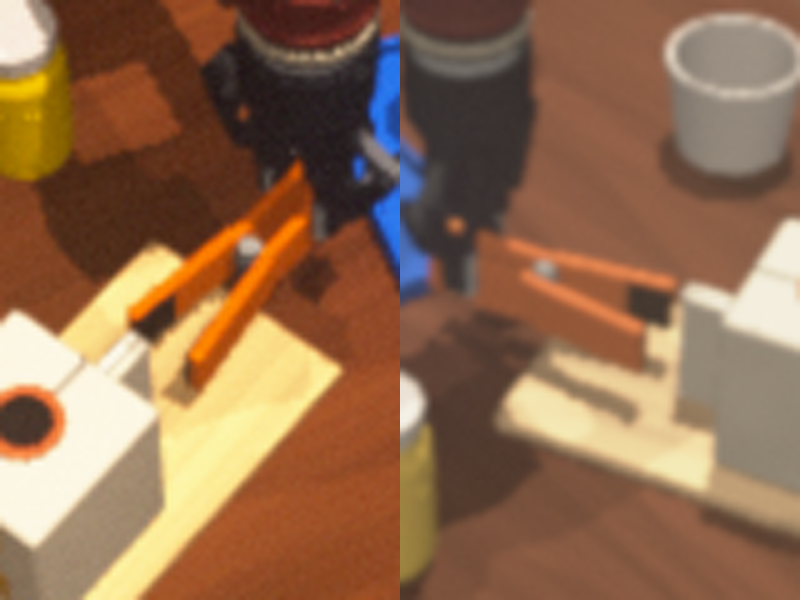

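The open jaws straddle the lug line. The scene crop shows tips at (133,315) and (192,362), and the side crop at (241,330) and (277,285).

```bash
python3 - <<'E'
from h import *
fa=lambda u,v:(201+(u+.5)/5-.5,124+(v+.5)/5-.5);fb=lambda u,v:(218+(u+.5)/5-.5,143+(v+.5)/5-.5)
t=np.radians(-69.6);M=np.array([[np.cos(t),np.sin(t),0],[-np.sin(t),np.cos(t),0],[0,0,1]]);tip=np.array([562.2,-150.2,0])
for n,p,q in(("L",(133,315),(241,330)),("R",(192,362),(277,285)),("pin",(250,240),(145,267)),("lugtop",(136,338),(303,292))):
    X,e=tri([S,D],[fa(*p),fb(*q)]);print(n,X.round(1),np.round(e,1),"mould rel tip",(M@(X-tip)).round(1))
s=r.sense()["tool_pos"];print((M@(s-tip)).round(1))
E
```

```text
L [ 538.  -139.6   68. ] [0.1 0.1] mould rel tip [-18.4 -19.   68. ]
R [ 580.9 -126.9   69. ] [0. 0.] mould rel tip [-15.4  25.6  69. ]
pin [531.7 -62.1  71.9] [1.4 1.4] mould rel tip [-93.2   2.1  71.9]
lugtop [ 567.3 -155.4   93.3] [3.9 3.9] mould rel tip [ 6.7  2.9 93.3]
[-141.2    0.5   44.8]
```

```bash
python3 -m inch '[[-0.5,-0.05,0,0,2.5],[-1.2,-0.05,0,0,2.5],[-2,-0.05,0,0,2.5],[-2.8,-0.05,0,0,2.5],[-3.5,-0.05,0,0,2.5],[-3.5,-0.05,0,0,2.5]]'; python3 -m inch '[[-0.5,0,0,0,2.5],[-1,0,0,0,2.5],[-1.4,0,0,0,2.5],[-1.5,0,0,0,2.5],[-1.5,0,0,0,2.5],[-1.5,0,0,0,2.5]]'
```

```text
t: 20.27
tool_pos: [524.7, -51.1, 43.8]
ee_rot: [0.0, 0.571, 0.821, 0.0]
contact_force: [0.4, 0.4, -1.4]
grip_width: 27.2
finger_force: 49.5
t: 21.02
tool_pos: [529.6, -64.5, 43.8]
ee_rot: [-0.0, 0.571, 0.821, -0.0]
contact_force: [0.2, -0.6, -1.6]
grip_width: 27.6
finger_force: 49.5
```

```bash
python3 -m inch '[[0,0,0,0,3],[0,0,0,0,3.4],[0,0,0,0,3.7],[0,0,0,0,4],[0,0,0,0,4.2],[0,0,0,0,4.4],[0,0,0,0,4.4],[0,0,0,0,4.4]]'
```

```text
t: 22.02
tool_pos: [529.8, -64.7, 43.9]
ee_rot: [0.0, 0.571, 0.821, -0.0]
contact_force: [-0.2, -1.1, -1.2]
grip_width: 43.7
finger_force: 4.6
```

```bash
python3 -m inch '[[0,0,0,0,5],[0,0,0,0,6],[0,0,0,0,7.2],[0,0,0,0,8.5],[0,0,0,0,8.5],[0,0,0,0,8.5],[0,0,0,0,8.5]]'
python3 - <<'E'
from h import *
a=camera("scene");b=camera("side");cv2.imwrite("pics/s8.png",a);cv2.imwrite("pics/d8.png",b)
k=mask(a[140:230,195:275],(5,200,150),(18,255,255))
for s in blobs(k,10):print(s[:2])
E
```

```text
t: 22.9
tool_pos: [529.7, -64.6, 43.8]
ee_rot: [-0.0, 0.571, 0.821, 0.0]
contact_force: [0.1, 0.2, 0.4]
grip_width: 84.9
finger_force: 0.0
([33, 28, 32, 38, 374], [46.9, 48.2])
```

```bash
python3 -m inch '[[0,0,-1,0,8.5],[0,0,-3,0,8.5],[0,0,-7,0,8.5],[0,0,-11,0,8.5],[1,0,-15,0,8.5],[3,0,-18,0,8.5],[5,0,-19,0,8.5],[6,0,-19,0,8.5],[6,0,-19,0,8.5],[6,0,-19,0,8.5]]'; python3 look.py w9;python3 -m inch '[[0,-3,0,0,8.5],[0,-7,0,0,8.5],[0,-8,0,0,8.5],[0,-8,0,0,8.5],[0,-8,0,0,8.5]]';python3 look.py w10
python3 - <<'E'
from h import *
import pickle
a=camera("scene");b=camera("side");cv2.imwrite("pics/s9.png",a);cv2.imwrite("pics/d9.png",b)
t=np.radians(-69.6);M=np.array([[np.cos(t),np.sin(t),0],[-np.sin(t),np.cos(t),0],[0,0,1]]);tip=np.array([562.2,-150.2,0])
C=[]
for n in("w9","w10"):
    m=pickle.load(open(n+".pkl","rb"));im=cv2.imread(f"pics/{n}.png");c=proj(m,[540,-90,70])
    k=mask(im,(14,200,170),(30,255,255));k[:, :int(c[0])-70]=0;k[:,int(c[0])+70:]=0
    for s,cc,l in blobs(k,80):
        p=np.argwhere(l)[:,::-1];lo=p[p[:,1]>=p[:,1].max()-1].mean(0);hi=p[p[:,1]<=p[:,1].min()+1].mean(0)
        print(n,s,cc,"jawend",lo,"handle end",hi,(M@(plane(m,lo,70)-tip)).round(1),(M@(plane(m,hi,70)-tip)).round(1))
E
```

```text
t: 24.25
tool_pos: [508.1, -8.5, 232.1]
ee_rot: [-0.001, 0.571, 0.821, -0.001]
contact_force: [0.1, -0.3, -0.2]
grip_width: 84.8
finger_force: 0.0
t: 24.92
tool_pos: [434.4, -36.2, 233.8]
ee_rot: [0.0, 0.571, 0.821, 0.0]
contact_force: [0.8, -1.6, -0.6]
grip_width: 84.8
finger_force: 0.0
w9 [263, 191, 13, 114, 684] [267.0, 247.0] jawend [265.5 303.4] handle end [271.5 191.6] [26.3 12.6 70. ] [-128.5   16.6   70. ]
w9 [236, 192, 14, 113, 713] [244.3, 245.1] jawend [245.85714286 303.28571429] handle end [239.23076923 192.53846154] [ 26.2 -13.2  70. ] [-127.4  -18.4   70. ]
w10 [301, 191, 12, 111, 698] [306.5, 246.3] jawend [305.5 300.5] handle end [304.23076923 191.53846154] [ 25.1 -12.6  70. ] [-127.5  -25.5   70. ]
w10 [322, 190, 17, 105, 572] [328.9, 240.4] jawend [326.5 293.5] handle end [335.25 190.75] [14.7 14.7 70. ] [-128.4    9.9   70. ]
```

```bash
python3 - <<'E'
from h import *
import pickle
a,b=[pickle.load(open(n+".pkl","rb")) for n in("w9","w10")]
t=np.radians(-69.6);M=np.array([[np.cos(t),np.sin(t),0],[-np.sin(t),np.cos(t),0],[0,0,1]]);tip=np.array([562.2,-150.2,0])
for n,p,q in(("jL",(245.9,303.3),(305.5,301)),("hL",(239.2,192.5),(304.2,191.5)),("hR",(271.5,191.6),(335.2,190.8))):
    X,e=tri([a,b],[p,q]);print(n,(M@(X-tip)).round(1),np.round(e,1))
# jar in tray: cap top & green, and bystanders unchanged
s0,s9,d0,d9=[cv2.imread(f"pics/{n}.png") for n in("scene0","s9","side0","d9")]
def lows(im,lo,hi,box):
    x0,y0,x1,y1=box;return [(np.array(c)+[x0,y0],s[4]) for s,c,_ in blobs(mask(im[y0:y1,x0:x1],lo,hi),40)]
G=((45,80,40),(85,255,255));u=proj(S,[502,117,95]).astype(int);v=proj(D,[502,117,95]).astype(int)
ga=lows(s9,*G,(u[0]-40,u[1]-40,u[0]+40,u[1]+40));gb=lows(d9,*G,(v[0]-40,v[1]-40,v[0]+40,v[1]+40));print(u,v,ga,gb)
if ga and gb: print("green",tri([S,D],[ga[0][0],gb[0][0]]))
for n,x,y in(("mug",368,178),("tub",321,232),("pot",132,270)):
    print(n,np.abs(s0[y-28:y+28,x-28:x+28].astype(int)-s9[y-28:y+28,x-28:x+28]).mean().round(1))
# tall white cap centre in tray, both views
for im,m,w in((s9,S,u),(d9,D,v)):
    k=mask(im[w[1]-40:w[1]+40,w[0]-40:w[0]+40],(0,0,170),(180,70,255))
    print([( (np.array(c)+w-40).tolist(),s) for s,c,_ in blobs(k,40)], proj(m,[502,117,120]))
E
```

```text
jL [ 24.3 -13.   72.2] [0.1 0.1]
hL [-117.2  -20.2   39.8] [0.1 0.1]
hR [-118.8   18.2   41.3] [0.1 0.1]
[298 133] [201 167] [(array([297.6, 140.3]), 142)] [(array([200.7, 173.7]), 100)]
green (array([501.66980801, 118.15975493,  65.46661085]), [3.371682195205035, 3.3716821952049894])
mug 4.5
tub 4.4
pot 4.1
[([299.1, 128.0], [32, 28, 19, 15, 222]), ([300.9, 149.7], [38, 52, 11, 10, 63])] [299.37984277 127.99928276]
[([234.3, 135.1], [65, 2, 14, 11, 47]), ([195.3, 162.4], [31, 31, 8, 10, 57]), ([200.1, 185.3], [36, 55, 7, 8, 40])] [200.53119303 160.75944511]
```

```bash
python3 - <<'E'
from h import *
import pickle
for n,c0 in(("w9",(241,192)),("w10",(336,192))):
    im=cv2.imread(f"pics/{n}.png");h=cv2.cvtColor(im,cv2.COLOR_BGR2HSV)
    for y in range(186,208,1): print(n,y,[tuple(h[y,x].tolist()) for x in range(c0[0]-4,c0[0]+4,2)])
m=pickle.load(open("w9.pkl","rb"))
t=np.radians(-69.6);ux=np.array([np.cos(t),np.sin(t),0]);uy=np.array([-np.sin(t),np.cos(t),0]);tip=np.array([562.2,-150.2,0])
for z in(36,40,72):print(z,proj(m,tip-121*ux-20*uy+[0,0,z]))
E
```

```text
w9 186 [(11, 150, 102), (11, 158, 136), (11, 160, 145), (12, 162, 142)]
w9 187 [(11, 149, 101), (11, 153, 107), (11, 160, 131), (12, 162, 142)]
w9 188 [(11, 150, 100), (12, 170, 105), (12, 177, 115), (12, 165, 141)]
w9 189 [(12, 166, 106), (13, 205, 118), (14, 219, 128), (12, 179, 138)]
w9 190 [(12, 191, 116), (13, 221, 129), (14, 228, 133), (13, 194, 138)]
w9 191 [(13, 207, 128), (14, 225, 152), (14, 232, 157), (13, 197, 140)]
w9 192 [(14, 233, 172), (15, 244, 222), (15, 244, 222), (13, 202, 144)]
w9 193 [(16, 244, 233), (19, 243, 246), (19, 245, 245), (13, 215, 152)]
w9 194 [(19, 245, 245), (21, 225, 246), (20, 240, 246), (13, 219, 154)]
w9 195 [(19, 245, 246), (21, 228, 246), (20, 231, 246), (14, 224, 158)]
w9 196 [(19, 245, 246), (21, 226, 246), (20, 230, 246), (14, 230, 165)]
w9 197 [(19, 245, 245), (21, 233, 246), (20, 230, 246), (14, 231, 181)]
w9 198 [(18, 245, 244), (21, 232, 246), (21, 226, 246), (14, 238, 200)]
w9 199 [(17, 244, 242), (21, 236, 246), (21, 223, 246), (15, 242, 211)]
w9 200 [(16, 244, 239), (21, 237, 246), (22, 220, 246), (15, 242, 215)]
w9 201 [(16, 244, 23
[... 1478 characters left out ...]
 221, 247), (13, 188, 193)]
w10 200 [(16, 242, 237), (23, 219, 247), (24, 222, 247), (13, 176, 187)]
w10 201 [(17, 241, 241), (23, 218, 247), (24, 222, 247), (14, 154, 182)]
w10 202 [(17, 240, 244), (24, 218, 247), (23, 223, 247), (15, 135, 189)]
w10 203 [(19, 240, 246), (23, 221, 247), (23, 220, 247), (17, 125, 212)]
w10 204 [(19, 238, 246), (24, 220, 247), (23, 201, 247), (26, 84, 246)]
w10 205 [(20, 232, 247), (23, 221, 247), (22, 193, 247), (29, 59, 247)]
w10 206 [(21, 225, 247), (24, 222, 247), (22, 183, 247), (29, 53, 247)]
w10 207 [(21, 227, 247), (24, 222, 247), (24, 176, 247), (29, 52, 247)]
36 [239.50832138 188.44022719]
40 [239.33292746 189.4805216 ]
72 [237.78737601 198.68039166]
```

```bash
python3 - <<'E'
from h import *
camera("scene");a=camera("scene");b=camera("side");cv2.imwrite("pics/s11.png",a);cv2.imwrite("pics/d11.png",b)
t=np.radians(-69.6);ux=np.array([np.cos(t),np.sin(t),0]);uy=np.array([-np.sin(t),np.cos(t),0]);tip=np.array([562.2,-150.2,0])
for z in(72,41):print(z,[(proj(S,tip-120*ux+s*uy+[0,0,z]).round(1).tolist(),proj(D,tip-120*ux+s*uy+[0,0,z]).round(1).tolist()) for s in(-20,20)])
print("jaw",[(proj(S,tip+27*ux+s*uy+[0,0,72]).round(1).tolist(),proj(D,tip+27*ux+s*uy+[0,0,72]).round(1).tolist()) for s in(-13,13)])
for n in("s8","s9","s11"):
    im=cv2.imread(f"pics/{n}.png");x0,y0=210,140
    k=mask(im[y0:230,x0:280],(5,200,140),(18,255,255))
    s=max(blobs(k,40),key=lambda q:q[0][4]);h=cv2.convexHull(np.argwhere(s[2])[:,::-1].astype(np.int32))
    print(n,s[0][4],(cv2.approxPolyDP(h,1.5,True)[:,0]+[x0,y0]).tolist())
for n in("d8","d9","d11"):
    im=cv2.imread(f"pics/{n}.png");x0,y0=225,165
    k=mask(im[y0:240,x0:300],(5,155,110),(14,255,255))
    s=max(blobs(k,20),key=lambda q:q[0][4]);h=cv2.convexHull(np.argwhere(s[2])[:,::-1].astype(np.int32))
    print(n,s[0][4],(cv2.approxPolyDP(h,1.5,True)[:,0]+[x0,y0]).tolist())
E
```

```text
72 [([250.2, 161.7], [234.9, 197.4]), ([261.3, 169.1], [241.1, 189.7])]
41 [([250.2, 167.7], [235.1, 205.0]), ([261.2, 175.1], [241.2, 197.3])]
jaw [([217.9, 198.3], [281.0, 211.2]), ([225.2, 203.6], [284.5, 205.7])]
s8 414 [[250, 168], [259, 177], [259, 184], [233, 205], [228, 201], [229, 189]]
s9 485 [[262, 175], [260, 184], [237, 202], [232, 204], [228, 201], [229, 189], [249, 167]]
s11 480 [[262, 176], [260, 184], [233, 204], [228, 201], [229, 189], [249, 167]]
d8 436 [[280, 212], [279, 218], [238, 213], [244, 198], [271, 203]]
d9 509 [[279, 218], [241, 214], [238, 212], [236, 205], [242, 197], [272, 204], [280, 212]]
d11 511 [[279, 217], [240, 214], [236, 205], [242, 197], [272, 204], [280, 212]]
```

The numbers show the clamp gripping centrally, but its handles have drooped about 12° (handle tops at z≈41, jaws at 72). I'll pinch the handles lightly without opening the jaws, lift them level and release slowly.

```bash
python3 -c "
from h import *
go(529.7,-64.6,27,20.4)"; python3 -m inch '[[0,3,0,0,8.5],[-2,7,0,0,8.5],[-5,8,0,0,8.5],[-6,8,2,0,8.5],[-6,8,6,0,8.5],[-6,8,11,0,8.5],[-6,8,15,0,8.5],[-6,8,18,0,8.5],[-6,8,19,0,8.5],[-6,8,19,0,8.5],[-6,8,19,0,8.5]]'; python3 -c "
from h import *
go(529.7,-64.6,27,20.4)"
```

```text
d [-6.01  7.97 20.67] twist 0.0 y0 20.44 dist 23.0
t: 26.6
tool_pos: [530.8, -64.8, 45.4]
ee_rot: [0.001, 0.571, 0.821, 0.0]
contact_force: [-0.5, 0.7, -0.0]
grip_width: 84.9
finger_force: 0.0
d [ 0.06 -0.1   1.84] twist 0.0 y0 20.42 dist 1.8
```

```bash
python3 -m inch '[[0,-0.1,0.8,0,8],[0,-0.1,1.6,0,7],[0,-0.1,1.8,0,6],[0,-0.1,1.8,0,5],[0,-0.1,1.8,0,4.5],[0,-0.1,1.8,0,4.2],[0,-0.1,1.8,0,4.1],[0,-0.1,1.8,0,4.1],[0,-0.1,1.8,0,4.1]]' 20; python3 -c "
from h import *
s=r.sense();print(s['finger_force'],s['grip_width'],s['contact_force'])"
```

```text
t: 27.72
tool_pos: [529.3, -65.0, 26.4]
ee_rot: [0.0, 0.571, 0.821, 0.0]
contact_force: [0.4, 1.2, 4.9]
grip_width: 41.2
finger_force: 10.8
10.83141147333663 41.156932223450994 [0.36345487 1.20775284 4.9140907 ]
```

```bash
python3 -m inch '[[0,0,-0.4,0,4.1],[0,0,-0.9,0,4.1],[0,0,-1.4,0,4.1],[0,0,-1.9,0,4.1],[0,0,-2.3,0,4.1],[0,0,-2.6,0,4.1],[0,0,-2.6,0,4.1]]'
cat > chk.py <<'E'
from h import *
a=camera("scene");b=camera("side")
for im,lo,hi,(x0,y0,x1,y1) in((a,(5,200,140),(18,255,255),(210,140,280,230)),(b,(5,155,110),(14,255,255),(225,165,300,240))):
    k=mask(im[y0:y1,x0:x1],lo,hi)
    s=max(blobs(k,20),key=lambda q:q[0][4]);h=cv2.convexHull(np.argwhere(s[2])[:,::-1].astype(np.int32))
    print(s[0][4],(cv2.approxPolyDP(h,1.5,True)[:,0]+[x0,y0]).tolist())
E
python3 chk.py
```

```text
t: 28.6
tool_pos: [529.0, -65.0, 52.2]
ee_rot: [0.0, 0.571, 0.821, 0.0]
contact_force: [-0.2, -0.1, -1.7]
grip_width: 41.1
finger_force: 9.6
203 [[252, 177], [251, 186], [234, 207], [231, 202]]
389 [[278, 222], [275, 223], [245, 209], [248, 194], [271, 206], [279, 219]]
```

```bash
python3 -m inch '[[0,0,0,0,3.5],[0,0,0,0,3],[0,0,0,0,2.5],[0,0,0,0,2.5],[0,0,0,0,2.5],[1,0,0,0,2.5],[2.5,0,0,0,2.5],[4,0,0,0,2.5],[5,0,0,0,2.5],[5,0,0,0,2.5],[5,0,0,0,2.5]]' 35
cat > tips.py <<'E'
from h import *
a=camera("scene");b=camera("side")
s=r.sense()["tool_pos"];t=np.radians(-69.6);ux=np.array([np.cos(t),np.sin(t),0]);uy=np.array([-np.sin(t),np.cos(t),0])
for im,m,lo,hi in((a,S,(5,180,120),(18,255,255)),(b,D,(4,150,100),(14,255,255))):
    c=proj(m,s+50*ux);x0,y0=(c-35).astype(int);k=mask(im[y0:y0+70,x0:x0+70],lo,hi)
    for q in blobs(k,30):
        h=cv2.convexHull(np.argwhere(q[2])[:,::-1].astype(np.int32));print(q[0][4],(cv2.approxPolyDP(h,1.2,True)[:,0]+[x0,y0]).tolist())
    for z in(15,20,25):print(" level tips at top = tcp+",z,[proj(m,s+123*ux+k*uy+[0,0,z]).round(1).tolist() for k in(-21,21)])
E
python3 tips.py;python3 -c "
from h import *
print(r.sense()['t'])"
```

```text
t: 30.08
tool_pos: [511.5, -18.1, 52.0]
ee_rot: [0.0, 0.57, 0.821, -0.0]
contact_force: [0.2, 0.4, -0.7]
grip_width: 27.6
finger_force: 38.1
250 [[235, 150], [216, 154], [215, 140], [231, 140]]
1137 [[282, 209], [261, 209], [242, 203], [228, 188], [260, 156], [272, 167], [282, 185]]
53 [[213, 175], [220, 180], [214, 188]]
 level tips at top = tcp+ 15 [[226.2, 186.2], [237.9, 194.4]]
 level tips at top = tcp+ 20 [[226.1, 185.2], [237.9, 193.5]]
 level tips at top = tcp+ 25 [[226.0, 184.3], [237.8, 192.6]]
496 [[269, 205], [262, 220], [260, 220], [230, 203], [235, 191], [253, 197]]
 level tips at top = tcp+ 15 [[265.3, 209.6], [271.2, 201.0]]
 level tips at top = tcp+ 20 [[265.4, 208.4], [271.3, 199.8]]
 level tips at top = tcp+ 25 [[265.4, 207.1], [271.4, 198.5]]
30.175
```

```bash
python3 -m inch '[[0,0,0.4,0,2.5],[0,0,0.9,0,2.5],[0,0,1.3,0,2.5],[0,0,1.7,0,2.5],[0,0,2.1,0,2.5],[0,0,2.4,0,2.5],[0,0,2.4,0,2.5]]'; python3 -m inch '[[0,0,0.1,0,2.5],[0,0,0.2,0,2.5],[0,0,0.2,0,2.5]]';python3 tips.py
```

```text
t: 31.05
tool_pos: [511.4, -17.2, 28.4]
ee_rot: [-0.001, 0.571, 0.821, 0.001]
contact_force: [-3.0, 6.0, 8.2]
grip_width: 27.2
finger_force: 39.9
t: 31.42
tool_pos: [511.6, -17.0, 26.8]
ee_rot: [-0.001, 0.571, 0.821, 0.001]
contact_force: [-3.8, 5.4, 10.5]
grip_width: 27.2
finger_force: 40.4
189 [[237, 151], [219, 155], [215, 151], [215, 146], [234, 145]]
1191 [[283, 214], [257, 214], [240, 204], [227, 188], [260, 161], [277, 177], [283, 186]]
43 [[215, 186], [214, 176], [219, 180]]
 level tips at top = tcp+ 15 [[227.0, 190.6], [238.6, 198.8]]
 level tips at top = tcp+ 20 [[227.0, 189.7], [238.6, 197.9]]
 level tips at top = tcp+ 25 [[226.9, 188.8], [238.5, 197.0]]
480 [[269, 205], [264, 220], [261, 220], [224, 207], [224, 201], [235, 197], [250, 199]]
 level tips at top = tcp+ 15 [[264.7, 215.6], [270.6, 207.0]]
 level tips at top = tcp+ 20 [[264.8, 214.4], [270.7, 205.8]]
 level tips at top = tcp+ 25 [[264.8, 213.2], [270.7, 204.6]]
```

```bash
python3 -c "
from h import *
go(532.2,-69.6,50,20.4)"; python3 -m inch '[[0,0,-1,0,2.5],[0,0,-2,0,2.5],[-0.3,0,-2.3,0,2.5],[-1,0,-2.3,0,2.5],[-1.8,0,-2.3,0,2.5],[-2.6,0,-2.3,0,2.5],[-3.4,0,-2.3,0,2.5],[-4.1,0,-2.3,0,2.5],[-4.6,0,-2.3,0,2.5],[-4.6,0,-2.3,0,2.5],[-4.6,0,-2.3,0,2.5]]';python3 -c "
from h import *
go(532.2,-69.6,50,20.4)"
```

```text
d [-5.65  0.1  -2.34] twist -0.0 y0 20.4 dist 6.1
t: 32.9
tool_pos: [527.3, -61.0, 48.8]
ee_rot: [-0.0, 0.571, 0.821, 0.0]
contact_force: [0.7, 0.2, -1.1]
grip_width: 27.3
finger_force: 38.7
d [-0.97  0.16 -0.12] twist 0.0 y0 20.42 dist 1.0
```

```bash
python3 -m inch '[[-0.3,0.1,0,0,2.5],[-0.7,0.1,0,0,2.5],[-0.95,0.1,0,0,2.5],[-0.95,0.1,0,0,2.5]]'; python3 tips.py; python3 -m inch '[[0,0,0,0,3.2],[0,0,0,0,3.6],[0,0,0,0,4],[0,0,0,0,4.2],[0,0,0,0,4.3],[0,0,0,0,4.4],[0,0,0,0,4.4]]'; python3 tips.py
```

```text
t: 33.4
tool_pos: [531.7, -69.9, 48.8]
ee_rot: [-0.0, 0.571, 0.821, 0.0]
contact_force: [0.3, -0.2, -0.7]
grip_width: 27.6
finger_force: 38.7
172 [[225, 162], [206, 166], [204, 160], [215, 154], [222, 154]]
45 [[270, 166], [265, 164], [263, 159], [264, 154], [266, 154], [270, 162]]
396 [[248, 171], [252, 185], [234, 206], [218, 195], [246, 171]]
174 [[270, 197], [255, 186], [256, 182], [267, 175], [270, 178]]
299 [[248, 223], [270, 199], [270, 223]]
42 [[212, 210], [207, 214], [202, 214], [201, 203], [210, 203]]
 level tips at top = tcp+ 15 [[213.2, 200.5], [225.1, 209.1]]
 level tips at top = tcp+ 20 [[213.1, 199.6], [225.0, 208.2]]
 level tips at top = tcp+ 25 [[213.0, 198.7], [224.9, 207.3]]
402 [[279, 220], [240, 207], [239, 200], [251, 197], [271, 200], [280, 213]]
 level tips at top = tcp+ 15 [[282.8, 216.2], [288.4, 207.3]]
 level tips at top = tcp+ 20 [[282.9, 214.9], [288.5, 206.0]]
 level tips at top = tcp+ 25 [[283.0, 213.6], [288.6, 204.8]]
t: 34.38
tool_pos: [531.6, -69.9, 48.8]
ee_rot: [0.0, 0.571, 0.821, -0.0]
contact_force: [-0.4, -0.8, -0.4]
grip_width: 44.2
finger_force: 0.8
170 [[225, 162], [206, 165], [203, 159], [215, 154], [222, 154]]
434 [[247, 167], [252, 177], [253, 186], [234, 207], [230, 203], [230, 188]]
449 [[248, 223], [256, 186], [270, 177], [270, 223]]
44 [[211, 212], [202, 214], [201, 203], [210, 203], [212, 205]]
 level tips at top = tcp+ 15 [[213.2, 200.6], [225.0, 209.1]]
 level tips at top = tcp+ 20 [[213.1, 199.6], [224.9, 208.2]]
 level tips at top = tcp+ 25 [[213.0, 198.7], [224.8, 207.3]]
395 [[279, 223], [273, 222], [247, 210], [249, 195], [271, 206], [279, 217]]
 level tips at top = tcp+ 15 [[282.9, 216.2], [288.4, 207.3]]
 level tips at top = tcp+ 20 [[283.0, 214.9], [288.5, 206.1]]
 level tips at top = tcp+ 25 [[283.1, 213.6], [288.7, 204.8]]
```

```bash
python3 -m inch '[[0,0,0,0,4.45],[0,0,0,0,4.5]]' | grep -E "t:|width|finger_f"; python3 chk.py; python3 -m inch '[[0,0,0,0,4.6],[0,0,0,0,4.7]]'| grep -E "t:|width|finger_f"; python3 chk.py
```

```text
t: 34.72
ee_rot: [-0.0, 0.571, 0.821, 0.0]
grip_width: 45.1
finger_force: 0.1
198 [[252, 178], [252, 186], [234, 207], [231, 201]]
362 [[278, 223], [248, 210], [249, 195], [272, 207], [279, 217]]
t: 35.08
ee_rot: [0.0, 0.571, 0.821, 0.0]
grip_width: 46.8
finger_force: 0.0
187 [[252, 181], [253, 188], [234, 207], [231, 202]]
402 [[278, 224], [240, 213], [236, 204], [251, 200], [269, 207], [279, 218]]
```

```bash
python3 -m inch '[[0,0,0,0,5.5],[0,0,0,0,7],[0,0,0,0,8.5],[0,0,0,0,8.5],[0,0,0,0,8.5],[0,0,-2,0,8.5],[0,0,-6,0,8.5],[1,-2,-11,0,8.5],[4,-4,-16,0,8.5],[6,-4,-18,0,8.5],[6,-4,-18,0,8.5],[6,-4,-18,0,8.5]]'| grep -E "t:|tool|cont"; python3 look.py w11; python3 chk.py;python3 -m inch '[[0,3,0,0,8.5],[0,7,0,0,8.5],[0,8,0,0,8.5],[0,8,0,0,8.5],[0,8,0,0,8.5]]' | grep -E "t:|tool";python3 look.py w12
cat > fin.py <<'E'
from h import *
import pickle,sys
t=np.radians(-69.6);M=np.array([[np.cos(t),np.sin(t),0],[-np.sin(t),np.cos(t),0],[0,0,1]]);tip=np.array([562.2,-150.2,0])
R_=[];ms=[]
for n in sys.argv[1:3]:
    m=pickle.load(open(n+".pkl","rb"));ms.append(m);im=cv2.imread(f"pics/{n}.png");c=proj(m,[540,-90,50])
    k=mask(im,(14,200,170),(30,255,255));k[:, :int(c[0])-70]=0;k[:,int(c[0])+70:]=0;o=[]
    for s,cc,l in blobs(k,80):
        p=np.argwhere(l)[:,::-1];o.append((cc[0],s,p[p[:,1]>=p[:,1].max()-1].mean(0),p[p[:,1]<=p[:,1].min()+1].mean(0)))
    o.sort(key=lambda q:q[0]);print(n,[(q[1],q[2].round(1).tolist(),q[3].round(1).tolist()) for q in o]);R_.append(o)
if all(len(o)==2 for o in R_):
    for i in(0,1):
        for j,nm in((2,"jaw"),(3,"handle")):
            X,e=tri(ms,[R_[0][i][j],R_[1][i][j]]);print("LR"[i],nm,(M@(X-tip)).round(1),np.round(e,1))
E
python3 fin.py w11 w12
```

```text
t: 36.67
tool_pos: [472.9, -27.7, 227.5]
ee_rot: [-0.001, 0.571, 0.821, -0.0]
contact_force: [0.2, 0.3, 0.0]
279 [[261, 174], [261, 183], [234, 207], [231, 202], [253, 179]]
508 [[279, 221], [275, 223], [238, 212], [236, 204], [244, 196], [271, 208], [279, 218]]
t: 37.45
tool_pos: [547.4, 0.1, 228.3]
ee_rot: [-0.0, 0.571, 0.821, -0.0]
w11 [([270, 190, 12, 104, 608], [276.2, 292.4], [272.5, 190.6]), ([293, 189, 17, 105, 578], [296.0, 292.2], [306.1, 189.7])]
w12 [([202, 190, 18, 102, 614], [216.0, 290.5], [204.1, 190.7]), ([231, 190, 10, 105, 647], [236.0, 293.5], [237.5, 190.6])]
L jaw [ 19.7 -12.9  56.5] [0.7 0.7]
L handle [-116.8  -20.8   45.1] [0.3 0.3]
R jaw [22.3 13.6 56.2] [0.8 0.8]
R handle [-117.8   18.5   46. ] [0.7 0.7]
```

```bash
python3 - <<'E'
from h import *
import pickle
t=np.radians(-69.6);ux=np.array([np.cos(t),np.sin(t),0]);uy=np.array([-np.sin(t),np.cos(t),0]);tip=np.array([562.2,-150.2,0])
for x in(20,30):print(x,[(z,proj(D,tip+x*ux-13*uy+[0,0,z]).round(1).tolist(),proj(S,tip+x*ux+13*uy+[0,0,z]).round(1).tolist()) for z in(45,50,58)])
print([(z,proj(D,tip-118*ux-20*uy+[0,0,z]).round(1).tolist()) for z in(45,50)])
for n,xs in(("w11",(276,297)),("w12",(216,236))):
    im=cv2.imread(f"pics/{n}.png");h=cv2.cvtColor(im,cv2.COLOR_BGR2HSV)
    for x in xs: print(n,x,[(y,h[y,x].tolist()) for y in range(286,308,2)])
    m=pickle.load(open(n+".pkl","rb"))
    for x in(20,25,30,35):print("  pred",x,[proj(m,tip+x*ux+k*uy+[0,0,48]).round(1).tolist() for k in(-13,13)])
d=cv2.cvtColor(camera("side"),cv2.COLOR_BGR2HSV);print([(x,d[221,x].tolist()) for x in range(270,290,1)])
E
```

```text
20 [(45, [278.3, 217.1], [227.4, 206.6]), (50, [278.4, 215.9], [227.3, 205.8]), (58, [278.5, 213.9], [227.2, 204.3])]
30 [(45, [281.4, 218.2], [225.0, 209.1]), (50, [281.5, 217.0], [224.9, 208.3]), (58, [281.7, 215.0], [224.8, 206.8])]
[(45, [235.6, 204.2]), (50, [235.6, 203.0])]
w11 276 [(286, [14, 238, 179]), (288, [14, 235, 179]), (290, [14, 234, 179]), (292, [14, 236, 178]), (294, [13, 210, 175]), (296, [18, 58, 140]), (298, [20, 48, 138]), (300, [20, 48, 139]), (302, [20, 50, 138]), (304, [20, 49, 140]), (306, [20, 49, 140])]
w11 297 [(286, [20, 238, 246]), (288, [19, 227, 246]), (290, [19, 220, 246]), (292, [17, 205, 243]), (294, [13, 143, 201]), (296, [20, 50, 143]), (298, [20, 50, 144]), (300, [21, 48, 144]), (302, [20, 51, 146]), (304, [21, 51, 146]), (306, [21, 51, 146])]
  pred 20 [[275.8, 288.2], [295.0, 287.8]]
  pred 25 [[275.6, 291.1], [294.8, 290.7]]
  pred 30 [[275.5, 294.0], [294.5, 293.6]]
  pred 35 [[275.4, 296.8], [294.2, 296.4]]
w12 216 [(286, [14, 233, 174]), (288, [14, 234, 173]), (290, [14, 233, 172]), (292, [13, 224, 170]), (294, [13, 140, 142]), (296, [20, 
[... 300 characters left out ...]
46, 127]), (302, [20, 48, 128]), (304, [20, 48, 128]), (306, [19, 49, 129])]
  pred 20 [[216.6, 287.4], [235.8, 287.8]]
  pred 25 [[216.9, 290.3], [236.0, 290.7]]
  pred 30 [[217.1, 293.1], [236.1, 293.6]]
  pred 35 [[217.3, 295.9], [236.2, 296.4]]
[(270, [11, 156, 147]), (271, [11, 156, 147]), (272, [10, 157, 148]), (273, [11, 155, 148]), (274, [11, 156, 147]), (275, [10, 155, 148]), (276, [11, 157, 148]), (277, [11, 156, 149]), (278, [10, 157, 149]), (279, [10, 153, 148]), (280, [11, 134, 146]), (281, [13, 93, 143]), (282, [17, 60, 144]), (283, [17, 51, 144]), (284, [18, 51, 145]), (285, [18, 51, 145]), (286, [19, 51, 145]), (287, [18, 50, 144]), (288, [18, 51, 145]), (289, [18, 51, 145])]
```

Both views agree: the jaw tips are about 30 mm over the lug. The clamp lies level on the batt, centred, with the arms at about 0.075 rad (gripping). The robot is clear, so I'm handing in.

```bash
python3 chk.py; python3 -c "
from cell import ticket
print(ticket.job_done())"
```

```text
271 [[260, 174], [262, 176], [261, 182], [234, 207], [231, 202]]
488 [[278, 224], [238, 212], [237, 205], [243, 196], [269, 207], [279, 218]]
the job is handed in; nothing more can be done
None
```

The job is handed in at about 38 s: the green jar stands upright near the middle of the blue tray, and the clamp grips the lug with a pad on each side, level and with its jaw tips about 30 mm past the free edge, though it slid down about 22 mm as I released it and now rests on the batt, and my first placing had drooped about 12° so I redid it.

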